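# Slide a row of chocolate blocks home into the wrapping lane

## Task

Pick up the spare chocolate block and set it in line behind the tail of the row of three, turned the same way as they are, then push all four together as one straight, closed row into the lane of the white wrapping head until the leading block is pressed firmly against the sprung stop hidden under the hood, and let go. Slide the row without lifting it, letting it come apart or letting it buckle, press gently enough not to crush the chocolate, and leave the other things on the table alone.

Things in the scene. Friction and masses are not known exactly. Their poses are not given: they have to be found in the camera images.
- rack: White wrapping head, fixed, with a lane of two aluminium rails. Origin: on the table, middle of the lane's mouth; y runs along the lane, inward (push direction), x across, z up. Blocks slide on the table between the rails: 20 mm high, 49 mm apart inside, straight from y = 20 mm; the mouth flares to 70 mm inside (81 outside) at y = -6 mm. Most of the fourth block stays outside: push it at its rear end.
- hood_mouth (a point): Middle of the opening under the low white hood (109 wide, 60 high, 38 mm clear), 75 mm inside the lane's mouth, 12 mm up. Beneath hides a sprung rubber-faced stop, its free face 26 to 51 mm further in, reset each time, to be felt. Spring: 1 N at first, +2.5 N per mm, bottoms hard at 6 mm; it pushes the row back a little when let go, which is fine. Axes as the wrapping head.
- block_lead: Leading block, nearest the lane, front 55 to 65 mm outside it. All four are alike: dark chocolate, 44 mm wide (own x, across), 40 long (own y, along the row), 24 high, sides upright to 17 mm; about 60 g. Origin: centre of underside. Seated: presses the stop with 5 N or more (10 to 12 N of push at the tail is right; the sliding row alone takes 1 to 4 N). Over 20 N on the stop crushes it.
- block_mid: Middle block of the row of three, just behind the leading one with a gap of a few mm. Same block; origin at the centre of its underside.
- block_tail: Last (tail) block of the row of three, farthest from the lane. Same block; origin at the centre of its underside.
- spare_center (a point): Centre (half-way up, 12 mm above its underside) of the spare chocolate block, which starts apart from the row, to the robot's right, at any yaw within about 0.6 rad. Same block: 44 mm along its own x (grip it across these sides, so that its 40 mm length stays free at the ends), 40 mm along its own y, 24 mm high.
- bark_a: Bystander: broken piece of chocolate bark, about 54 x 48 x 12 mm, on the far side of the row. Origin: centre of its underside.
- bark_b: Bystander: broken piece of chocolate bark, about 51 x 44 x 12 mm, on the robot's side of the row. Origin: centre of its underside.
- bottle_a: Bystander: squeeze bottle, 52 mm across, 174 mm high, at the left edge of the table. Origin: centre of its underside.
Things that resemble listed ones, but are neither listed nor needed, are in the scene too. What is shaped like the part that bears spare_center but blue or purple is not meant.

How it is judged:
By the outcome, as a careful person would: the job done as asked, in the order asked, and still so for the second after the job is handed in, with the robot touching nothing.
It also fails if it takes over 61 s, if anything falls off the work surface, if the arm or the gripper's body presses on something with over 40 N, if the wrist force passes 120 N, or if a joint passes its speed limit or range.

## Robot

A 6-joint arm with a two-finger parallel gripper is mounted at the origin on a cart in front of the work surface, level with it; the furniture and walls round the work are solid. World frame = base frame: x ahead of the robot, y to its left, z up, the work surface at z = 0. Lengths are in m, angles in rad, forces in N, time in s.
With the tool pointing down it reaches from about 0.3 to 0.875 m from the base axis. Payload 6.4 kg.
Tool frame: the origin (TCP) lies on the centre line of the jaws, within the pads' length; the fingertips stand 8 mm ahead of it and the grasp point (between the pads) lies 11 mm behind it; z points along the fingers, y is the line along which they close (so a half turn about z gives the same grasp; the last joint's range is limited). The gripper opens to 85 mm and grips with 20 to 120 N. Pads are 22 mm wide; open, the fingers measure 114 mm over their backs; the gripper's body (76 mm by 85 mm) begins 54 mm behind the grasp point. The pads swing forward as they close: fully open they stand 13 mm farther back than shut.
Start: joints at [0.993, 0.181, 1.607, -0, 1.354, -0.206], TCP at [0.209, 0.536, 0.239] pointing down, gripper open.
Joint ranges: [-2.99, 2.99], [-0.89, 2.07], [0.3, 2.58], [-1.14, 4.28], [0, 2.63], [-3.12, 3.12]. Speed limits (rad/s): [2.57, 2.57, 3.01, 3.14, 3.14, 3.14].

## Interface

Orientations are given as a unit quaternion [x, y, z, w].
In Python, from bench import env gives the robot as it stands.
- The arm moves only by the shell command python3 -m pendant 'ROWS' [OPENING] [FORCE]. ROWS is JSON, a list of rows, each a list of 2 entries, a list of its own where there are three numbers: the shift along the tool's x, y, z normalised to -1 to 1, where 1 is 0.12 m, then the turn about the tool's z normalised to -1 to 1, where 1 is 30 degrees. A call has exactly 10 rows; each row is the pose to reach, as a shift and turn from the pose commanded when the call began, along the tool's axes at that moment; what a row does not reach only later rows make up. A row lasts 1/12 s, in which the tool goes at most 41.7 mm and 7.16 degrees, less where a joint would pass 70% of its speed; a pose out of reach is approached as far as the arm can. A call with a number of a shift or a turn outside -1 to 1 is refused whole. A call with a gripper value outside its range is refused whole. OPENING is the opening, from 0 (shut) to 1 (fully open), set as the call begins (- or left out, the last holds). The fingers move at their own pace and stop on an object; FORCE is the grip in N (left out, the last holds). Time passes only in rows, so rows that repeat a pose let the fingers close, or fill a call up. It gives the time, the measured TCP pose, the force, the opening and the grip force at its end, in the units of the state.
- env.observe(): the state, without advancing time (a new reading comes with each control period).
- env.camera(name): name is "scene" or "top"; returns the picture (400x640x3 uint8, red, green, blue); there is no depth.
- env.get_calibration(name): a dict with "fovy" (degrees; the focal length in pixels is half the picture's height over the tangent of half this angle, whatever the lens; pixels are square), "cx", "cy" (the principal point, pixels), "rvec" (rotation vector, rad) and "tvec" (3), from world to camera coordinates, as OpenCV has them. Camera axes: x right, y down, z forward; pixel columns grow to the right and rows downward; lengths in m; the calibration is good to about 2 mm. A picture is of the moment at which its call begins. get_calibration takes no time and is no camera call.
- env.finish_job(): hands the job in; it is judged then, once.
The state is a dict: "t": time; "joint_pos": joint angles; "qd": joint speeds; "effort": joint torques, N m; "tcp_pos": TCP position; "ee_rot": TCP orientation; "wrist_force": force on the tool from outside, world axes, zero at the start; "ft_torque": the same for the moment, N m; "width": finger opening in m; "finger_force": force on a finger pad.
Only numpy, scipy, OpenCV 4.12 (cv2) and the standard library are available. Lean on these libraries where they do the work, as an engineer would, in place of code of your own. Each camera call takes 0.05 s, during which the arm holds its last target. There are 200 camera calls.

## Working session

There is one attempt and no reset: what is moved stays moved. The work goes in short steps, Python scripts to look and compute and a shell command to move; the robot and the scene stay as the last step left them, time stands still between calls to the robot, and variables do not carry over. Pictures are saved under pics/ and viewed, at most 10 in all, crops included, and the job is handed in when it is done.

```bash
mkdir -p pics; ls
python3 - <<'E'
from bench import env
import cv2
for n in("scene","top"):
    im=env.camera(n); cv2.imwrite(f"pics/{n}0.png",im[:,:,::-1]); print(n,env.get_calibration(n))
s=env.observe();print(s)
E
```

```text
pics
scene {'fovy': 45.80243232866325, 'cx': 317.0324956943232, 'cy': 195.5599732249353, 'rvec': array([ 1.98143836, -1.21220278,  0.55901581]), 'tvec': array([-0.25373865,  0.35202486,  1.06916934])}
top {'fovy': 47.3733923975995, 'cx': 318.53039544258763, 'cy': 197.18487499506995, 'rvec': array([ 2.10158394, -2.15221376,  0.19834123]), 'tvec': array([0.0103771 , 0.5617505 , 1.11884129])}
{'t': 0.1, 'joint_pos': array([ 9.92711924e-01,  1.81450397e-01,  1.60793704e+00, -1.26308485e-05,
        1.35380823e+00, -2.06298577e-01]), 'qd': array([-1.12877118e-03, -7.05897006e-04, -1.94469255e-03, -7.17238562e-05,
       -3.02666210e-03, -1.32855154e-03]), 'effort': array([ 4.43439376e-04, -4.45878267e+01, -3.52235699e+01, -1.84131463e-04,
        4.29120482e-03,  2.64191851e-05]), 'tcp_pos': array([0.20859316, 0.53529316, 0.2384694 ]), 'ee_rot': array([ 1.84822736e-01,  9.82771547e-01, -7.43008428e-04, -3.00649523e-04]), 'wrist_force': array([ 0.2691443 , -0.19959988,  0.14995434]), 'ft_torque': array([-0.03847184, -0.02016211, -0.01087559]), 'finger_force': 0.0, 'width': 0.08547845153822253}
```

View pics/scene0.png

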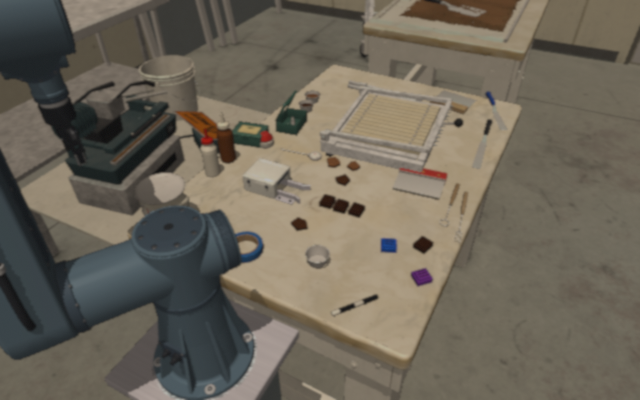

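View pics/top0.png

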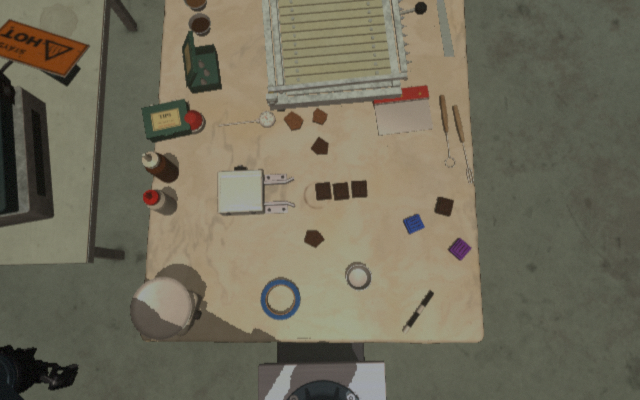

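The top view shows the row at (323,190), (341,190) and (359,188). The white head is at (241,191), with its rails reaching to about (293,179) and (293,208). Three things could be the spare: dark (444,206), blue (413,224) and purple (460,249). The dark one at (444,206) fits; blue and purple are excluded by the task. I'll confirm it in an enlarged crop and measure.

```bash
cat > h.py <<'E'
import numpy as np,cv2
from bench import env
def cam(n):
    c=env.get_calibration(n);f=200/np.tan(np.radians(c['fovy']/2))
    return np.array([[f,0,c['cx']],[0,f,c['cy']],[0,0,1]]),cv2.Rodrigues(c['rvec'])[0],c['tvec']
def ray(n,uv,z):
    K,R,t=cam(n);uv=np.atleast_2d(uv).astype(float)
    d=(np.linalg.inv(K)@np.c_[uv,np.ones(len(uv))].T).T@R;o=-R.T@t
    return o+d*((z-o[2])/d[:,2])[:,None]
def proj(n,P):
    K,R,t=cam(n);p=(K@(R@np.atleast_2d(P).T+t[:,None])).T;return p[:,:2]/p[:,2:]
def dark(n,im,roi,th=60,s=6,z=.018):
    x0,y0,x1,y1=roi;c=cv2.resize(im[y0:y1,x0:x1],None,fx=s,fy=s,interpolation=cv2.INTER_CUBIC)
    m=(c.max(2)<th).astype(np.uint8)
    out=[]
    for k in cv2.findContours(m,0,1)[0]:
        if cv2.contourArea(k)<60*s*s:continue
        px=(k[:,0]+.5)/s-.5+[x0,y0];P=ray(n,px,z)[:,:2]
        r=cv2.minAreaRect((P*1e3).astype(np.float32));M=cv2.moments((P*1e3).astype(np.float32))
        out.append((px.mean(0).round(1),np.round([M['m10']/M['m00'],M['m01']/M['m00']],1),np.round(r[0],1),np.round(r[1],1),round(r[2],1)))
    return out
E
python3 - <<'E'
from h import *
im=cv2.imread("pics/top0.png")
for th in(60,75):
  for o in dark("top",im,(300,170,470,260),th):print(th,*o)
im2=cv2.imread("pics/scene0.png")
for o in dark("scene",im2,(305,180,440,260),60):print("scene",*o)
c=im[140:265,205:475];cv2.imwrite("pics/c1.png",cv2.resize(c,None,fx=2.95,fy=2.95,interpolation=cv2.INTER_CUBIC))
E
```

```text
60 [443.5 205.9] [ 536.8 -331.6] [ 536.8 -331.6] [39.8 42.3] 72.7
60 [340.5 190.8] [583.9 -62. ] [584.  -61.9] [41.3 36.2] 4.6
60 [322.9 190.7] [585.3 -15. ] [585.2 -15.2] [41.9 35.8] 2.4
60 [358.8 188.5] [ 588.8 -110.6] [ 588.9 -110.5] [36.5 40.2] 89.2
75 [313.3 237.8] [461.1  13.2] [461.3  12.3] [47.2 38.2] 58.5
75 [443.6 205.9] [ 536.7 -331.7] [ 536.7 -331.6] [42.1 44.2] 72.3
75 [340.5 190.9] [583.7 -61.8] [584.  -61.5] [43.8 39. ] 4.7
75 [322.9 190.7] [585.2 -14.9] [585.3 -14.8] [44.2 38.6] 4.8
75 [358.7 188.6] [ 588.8 -110.4] [ 588.7 -110.4] [42.8 39.5] 1.2
scene [422.6 244.6] [ 528.5 -337.8] [ 528.4 -338. ] [37.8 48.3] 72.0
scene [356.1 209.7] [ 580.2 -116.9] [ 580.4 -117. ] [49.4 35.5] 0.5
scene [333.9 203.7] [575.6 -45.1] [575.7 -45.5] [86.1 50.2] 88.5
```

View pics/c1.png

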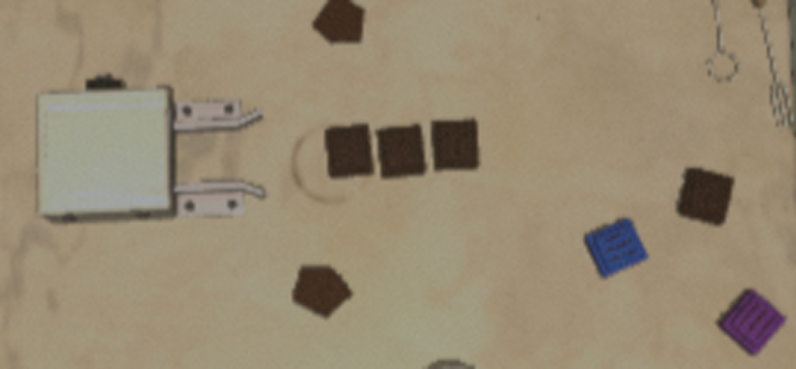

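The crop shows the dark spare at (705,195), unpatterned like the row blocks, so it is the one meant. The blue (615,247) and purple (752,321) pieces have ridges and are lookalikes. The row is slightly staggered: centres (349,150), (401,150) and (455,145). I'll enlarge the lane and plan the transit.

```bash
cat >> h.py <<'E'
def yaw(s=None):
    q=(s or env.observe())['ee_rot'];from scipy.spatial.transform import Rotation as R
    y=R.from_quat(q).as_matrix()[:,1];return np.degrees(np.arctan2(y[1],y[0]))
def plan(P,th,p=None,y=None):
    s=env.observe();p=np.array(s['tcp_pos'] if p is None else p,float);y=yaw(s) if y is None else y;P=np.array(P,float)
    for i in range(12):
        a=np.radians(y);ty=np.array([np.cos(a),np.sin(a),0]);tx=np.array([-np.sin(a),np.cos(a),0]);tz=np.array([0,0,-1.])
        A=np.array([tx,ty,tz]);d=A@(P-p)/.12;t=((y-th+180)%360-180)/30
        k=max(1,abs(d).max());d=(d/k).round(3);t=round(float(np.clip(t,-1,1)),3)
        print(d.tolist(),t);p=p+A.T@d*.12;y-=30*t
        if k==1 and abs(t)<1:break
    print('end',p.round(4),round(y,2))
E
python3 - <<'E'
from h import *
im=cv2.imread("pics/top0.png")
c=cv2.resize(im[160:220,210:310],None,fx=8,fy=8,interpolation=cv2.INTER_CUBIC)
cv2.imwrite("pics/c2.png",cv2.convertScaleAbs(c,alpha=1.3))
plan((.537,-.331,.13),-17.3)
E
```

```text
[-0.902, -1.0, 0.158] 1.0
[-1.0, -0.324, 0.123] 1.0
[-1.0, 0.214, 0.12] 0.867
[-1.0, 0.783, 0.149] -0.0
[-1.0, 0.784, 0.148] -0.0
[-1.0, 0.783, 0.149] -0.0
[-0.385, 0.302, 0.057] -0.0
end [ 0.537 -0.331  0.13 ] -17.31
```

View pics/c2.png

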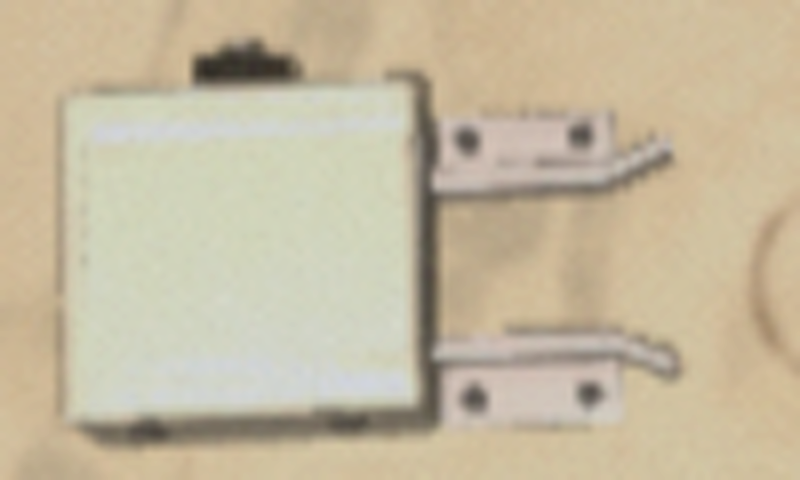

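The lane crop shows the rail inner edges: upper (435,193) to (605,183), lower (435,344) to (610,332). The flare tips are at (668,147) and (677,367), and the hood top corners at (62,95), (415,82), (420,408) and (68,422). I'll send the arm toward the spare and turn these into world positions.

```bash
python3 -m pendant '[[[-0.1,-0.1,0],0.1],[[-0.2,-0.22,0],0.22],[[-0.35,-0.4,0.05],0.4],[[-0.5,-0.55,0.08],0.55],[[-0.65,-0.7,0.1],0.7],[[-0.8,-0.85,0.15],0.85],[[-0.9,-1,0.15],1],[[-0.9,-1,0.15],1],[[-0.9,-1,0.15],1],[[-0.9,-1,0.15],1]]' 1 30
python3 -m pendant '[[[-0.2,-0.06,0],0.2],[[-0.4,-0.12,0.05],0.4],[[-0.6,-0.18,0.08],0.6],[[-0.8,-0.24,0.1],0.8],[[-1,-0.32,0.12],1],[[-1,-0.32,0.12],1],[[-1,-0.32,0.12],1],[[-1,-0.32,0.12],1],[[-1,-0.32,0.12],1],[[-1,-0.32,0.12],1]]'
python3 - <<'E'
from h import *
f=lambda p,z:ray("top",(np.array(p,float)+.5)/8-.5+[210,160],z)[:,:2]*1e3
def an(a,b):d=a-b;return round(np.degrees(np.arctan2(d[1],d[0])),2)
for nm,p,z in(("up",[(435,193),(605,183)],.02),("lo",[(435,344),(610,332)],.02),("tips",[(668,147),(677,367)],.02),("hood",[(62,95),(415,82),(420,408),(68,422)],.06),("scr",[(467,140),(581,135),(474,400),(590,394)],.004)):
    P=f(p,z);print(nm,P.round(1).tolist(),an(P[0],P[1]),an(P[-2],P[-1]))
plan((.537,-.331,.13),-17.3)
E
```

```text
t: 0.93
tcp_pos: [0.2659, 0.3851, 0.2214]
ee_rot: [0.433, 0.902, 0.0, -0.0]
wrist_force: [0.4, -0.7, -0.6]
width: 0.0857
finger_force: 0.0
t: 1.77
tcp_pos: [0.3107, 0.268, 0.207]
ee_rot: [0.65, 0.76, 0.0, -0.0]
wrist_force: [0.1, 0.2, -0.3]
width: 0.0852
finger_force: 0.0
up [[607.5, 140.7], [609.5, 84.3]] 92.09 92.09
lo [[556.7, 140.8], [559.3, 83.2]] 92.63 92.63
tips [[621.3, 63.3], [547.1, 61.3]] 1.5 1.5
hood [[633.8, 255.9], [635.5, 142.4], [529.2, 140.9], [527.4, 252.3]] 90.82 -89.05
scr [[629.0, 131.7], [629.8, 93.3], [540.3, 129.7], [541.4, 91.2]] 91.22 91.64
[-1.0, 0.21, 0.123] 0.871
[-1.0, 0.781, 0.153] 0.0
[-1.0, 0.781, 0.152] 0.0
[-1.0, 0.78, 0.153] 0.0
[-0.4, 0.313, 0.061] 0.0
end [ 0.537 -0.331  0.13 ] -17.29
```

```bash
python3 -m pendant '[[[-0.2,0.04,0],0.2],[[-0.4,0.08,0.05],0.4],[[-0.6,0.12,0.08],0.6],[[-0.8,0.17,0.1],0.8],[[-1,0.21,0.12],0.87],[[-1,0.21,0.12],0.87],[[-1,0.21,0.12],0.87],[[-1,0.21,0.12],0.87],[[-1,0.21,0.12],0.87],[[-1,0.21,0.12],0.87]]' >/dev/null
for i in 1; do python3 -m pendant '[[[-0.12,0.1,0.02],0],[[-0.25,0.2,0.04],0],[[-0.38,0.3,0.06],0],[[-0.5,0.39,0.08],0],[[-0.62,0.48,0.1],0],[[-0.75,0.58,0.11],0],[[-0.88,0.68,0.13],0],[[-1,0.78,0.15],0],[[-1,0.78,0.15],0],[[-1,0.78,0.15],0]]'; done >/dev/null
python3 -m pendant '[[[-0.12,0.1,0.02],0],[[-0.25,0.2,0.04],0],[[-0.38,0.3,0.06],0],[[-0.5,0.39,0.08],0],[[-0.62,0.48,0.1],0],[[-0.75,0.58,0.11],0],[[-0.88,0.68,0.13],0],[[-1,0.78,0.15],0],[[-1,0.78,0.15],0],[[-1,0.78,0.15],0]]' >/dev/null
python3 -m pendant '[[[-0.12,0.1,0.02],0],[[-0.25,0.2,0.04],0],[[-0.38,0.3,0.06],0],[[-0.5,0.39,0.08],0],[[-0.62,0.48,0.1],0],[[-0.75,0.58,0.11],0],[[-0.88,0.68,0.13],0],[[-1,0.78,0.15],0],[[-1,0.78,0.15],0],[[-1,0.78,0.15],0]]'
python3 - <<'E'
from h import *
plan((.537,-.331,.06),-17.5)
E
```

```text
t: 5.1
tcp_pos: [0.5144, -0.2739, 0.1383]
ee_rot: [0.806, 0.592, 0.0, -0.001]
wrist_force: [0.4, 0.1, -1.0]
width: 0.0857
finger_force: 0.0
[-0.398, 0.322, 0.653] 0.004
end [ 0.537 -0.331  0.06 ] -17.49
```

```bash
python3 -m pendant '[[[-0.1,0.08,0.08],0],[[-0.2,0.16,0.16],0],[[-0.3,0.24,0.28],0],[[-0.4,0.32,0.4],0],[[-0.4,0.32,0.5],0],[[-0.4,0.32,0.6],0],[[-0.4,0.32,0.65],0],[[-0.4,0.32,0.65],0],[[-0.4,0.32,0.65],0],[[-0.4,0.32,0.65],0]]' 
python3 -m pendant '[[[0,0,0.08],0],[[0,0,0.16],0],[[0,0,0.24],0],[[0,0,0.32],0],[[0,0,0.38],0],[[0,0,0.42],0],[[0,0,0.43],0],[[0,0,0.43],0],[[0,0,0.43],0],[[0,0,0.43],0]]'
python3 - <<'E'
from h import *
cv2.imwrite("pics/s1.png",cv2.resize(env.camera("scene")[190:290,340:490,::-1],None,fx=5,fy=5,interpolation=cv2.INTER_CUBIC))
plan((.537,-.331,.008),-17.3)
E
```

```text
t: 5.93
tcp_pos: [0.537, -0.3322, 0.0614]
ee_rot: [0.806, 0.592, 0.0, 0.0]
wrist_force: [0.1, -0.7, -0.1]
width: 0.0857
finger_force: 0.0
t: 6.77
tcp_pos: [0.537, -0.3329, 0.0095]
ee_rot: [0.806, 0.592, 0.0, 0.0]
wrist_force: [-0.2, 0.3, 0.1]
width: 0.0859
finger_force: 0.0
[0.015, -0.005, 0.013] -0.003
end [ 0.537 -0.331  0.008] -17.31
```

View pics/s1.png

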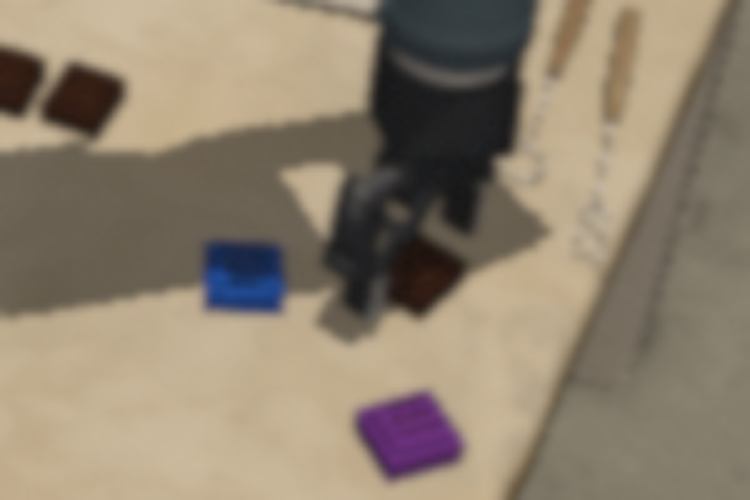

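The crop shows the jaws straddling the spare at (425,275). The near finger is at (360,290) and nothing else is between them. Closing.

```bash
python3 -m pendant '[[[0.015,0,0.012],0],[[0.015,0,0.012],0],[[0.015,0,0.012],0],[[0.015,0,0.012],0],[[0.015,0,0.012],0],[[0.015,0,0.012],0],[[0.015,0,0.012],0],[[0.015,0,0.012],0],[[0.015,0,0.012],0],[[0.015,0,0.012],0]]' 0.35 25
python3 -m pendant '[[[0,0,0],0],[[0,0,-0.03],0],[[0,0,-0.06],0],[[0,0,-0.12],0],[[0,0,-0.18],0],[[0,0,-0.24],0],[[0,0,-0.32],0],[[0,0,-0.4],0],[[0,0,-0.4],0],[[0,0,-0.4],0]]'
python3 - <<'E'
from h import *
plan((.589,-.156,.058),1.5)
E
```

```text
t: 7.65
tcp_pos: [0.5374, -0.331, 0.0078]
ee_rot: [0.806, 0.592, 0.0, 0.0]
wrist_force: [0.8, 1.0, 3.9]
width: 0.0434
finger_force: 27.2
t: 8.48
tcp_pos: [0.5377, -0.3314, 0.0567]
ee_rot: [0.806, 0.592, 0.0, 0.001]
wrist_force: [0.1, -0.1, -2.0]
width: 0.0436
finger_force: 26.7
[1.0, -0.019, -0.007] -0.63
[0.498, 0.159, -0.003] -0.0
end [ 0.589  -0.156   0.0579] 1.5
```

```bash
python3 -m pendant '[[[0.08,0,0],-0.05],[[0.2,0,0],-0.12],[[0.34,0,0],-0.22],[[0.48,0,0],-0.32],[[0.62,0,0],-0.42],[[0.76,0,0],-0.52],[[0.9,-0.02,0],-0.6],[[1,-0.02,0],-0.63],[[1,-0.02,0],-0.63],[[1,-0.02,0],-0.63]]' >/dev/null
python3 -m pendant '[[[0.05,0.02,0],0],[[0.12,0.04,0],0],[[0.2,0.07,0],0],[[0.29,0.1,0],0],[[0.38,0.13,0],0],[[0.45,0.16,0],0],[[0.5,0.16,0],0],[[0.5,0.16,0],0],[[0.5,0.16,0],0],[[0.5,0.16,0],0]]'
python3 - <<'E'
from h import *
im=env.camera("scene")
cv2.imwrite("pics/s2.png",cv2.resize(im[160:260,300:420,::-1],None,fx=6,fy=6,interpolation=cv2.INTER_CUBIC))
plan((.589,-.1555,.009),1.3)
E
```

```text
t: 10.15
tcp_pos: [0.5883, -0.1554, 0.0555]
ee_rot: [0.698, 0.716, -0.0, 0.0]
wrist_force: [-0.1, 0.4, -1.0]
width: 0.0433
finger_force: 26.7
[0.0, 0.006, 0.387] 0.006
end [ 0.589  -0.1555  0.009 ] 1.3
```

View pics/s2.png

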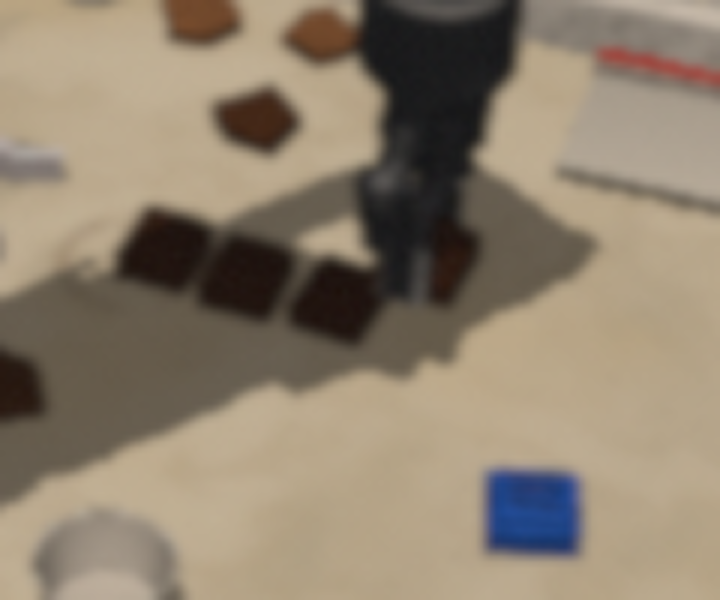

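The crop shows the spare held behind the tail at about (440,260), with the row at (165,250), (245,277) and (338,300). I'll lower it, open, retreat straight up and back, then look.

```bash
python3 -m pendant '[[[-0.01,0.006,0.04],0],[[-0.01,0.006,0.1],0],[[-0.01,0.006,0.17],0],[[-0.01,0.006,0.24],0],[[-0.01,0.006,0.3],0],[[-0.01,0.006,0.34],0],[[-0.01,0.006,0.37],0],[[-0.01,0.006,0.39],0],[[-0.01,0.006,0.39],0],[[-0.01,0.006,0.39],0]]' 
python3 -m pendant '[[[0,0,0],0],[[0,0,0],0],[[0,0,0],0],[[0,0,0],0],[[0,0,-0.05],0],[[0,0,-0.15],0],[[0,0,-0.3],0],[[0,0,-0.5],0],[[0,0,-0.7],0],[[0,0,-0.7],0]]' 0.8
python3 -m pendant '[[[-0.15,0,-0.1],0],[[-0.3,0,-0.2],0],[[-0.45,0,-0.3],0],[[-0.6,0,-0.4],0],[[-0.75,0,-0.4],0],[[-0.9,0,-0.4],0],[[-1,0,-0.4],0],[[-1,0,-0.4],0],[[-1,0,-0.4],0],[[-1,0,-0.4],0]]' 0.3
python3 - <<'E'
from h import *
im=env.camera("top")[:,:,::-1].copy();cv2.imwrite("pics/top2f.png",im)
cv2.imwrite("pics/top2.png",cv2.resize(im[160:230,250:400],None,fx=5.2,fy=5.2,interpolation=cv2.INTER_CUBIC))
for th in(60,75):
  for o in dark("top",im,(300,172,395,210),th):print(th,*o)
E
```

```text
t: 11.03
tcp_pos: [0.5893, -0.1564, 0.0088]
ee_rot: [0.698, 0.716, 0.0, 0.0]
wrist_force: [0.4, -0.1, -0.4]
width: 0.0434
finger_force: 26.7
t: 11.87
tcp_pos: [0.5927, -0.1579, 0.0995]
ee_rot: [0.698, 0.716, 0.002, 0.005]
wrist_force: [1.1, -1.0, 0.6]
width: 0.0685
finger_force: 0.0
t: 12.7
tcp_pos: [0.5917, -0.2753, 0.1395]
ee_rot: [0.698, 0.716, 0.0, -0.001]
wrist_force: [-0.9, 1.3, 1.1]
width: 0.0258
finger_force: 0.0
60 [341.4 194.8] [571.9 -65.4] [575.4 -62.7] [25.7 38. ] 4.6
60 [376.8 189.6] [ 585.1 -158.1] [ 585.  -158.2] [42.9 39.4] 1.9
60 [359.  188.9] [ 588.2 -111.1] [ 588.5 -110.9] [37.9 42.5] 89.6
75 [340.7 191.3] [582.4 -62.5] [582.9 -62.3] [43.7 39.9] 4.3
75 [322.9 190.8] [585.3 -15.1] [585.4 -15.2] [42.3 35.7] 4.1
75 [376.8 189.6] [ 585.  -158.2] [ 584.9 -158.1] [45.6 41.2] 2.3
75 [359.  188.9] [ 588.2 -111. ] [ 588.6 -110.8] [44.8 40.2] 0.4
```

View pics/top2.png

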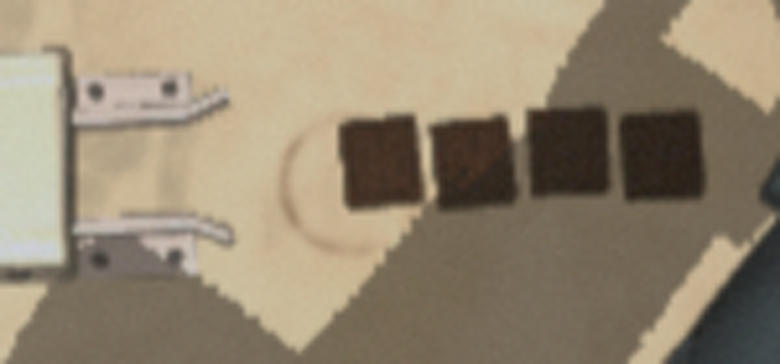

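The picture shows the spare down at (662,155), in line behind the tail at (568,150) with a gap of 2–3 px. It sits about 3 mm low compared with the tail. I'll check that in the other view before correcting.

Run:
```python
from h import *
im=env.camera("scene")[:,:,::-1].copy();cv2.imwrite("pics/sc3.png",im)
for th in(45,52,60):
  for o in dark("scene",im,(310,180,400,235),th):print(th,*o, (o[1]+[8.5,6.3]).round(1))
s=env.observe();print(s['t'],s['tcp_pos'],yaw(s))
cv2.imwrite("pics/sc3c.png",cv2.resize(im[180:230,305:395],None,fx=8,fy=8,interpolation=cv2.INTER_CUBIC))
```

```text
45 [370.4 215. ] [ 577.7 -163.6] [ 577.9 -163.5] [51.8 36.7] 2.7 [ 586.2 -157.3]
45 [356.3 209.9] [ 579.6 -117.8] [ 580.3 -117.8] [36.9 50.5] 86.2 [ 588.1 -111.5]
45 [340.5 207. ] [569.6 -70.1] [570. -69.] [42.3 35.6] 13.7 [578.1 -63.8]
52 [370.3 214.9] [ 577.7 -163.4] [ 577.9 -163.2] [54.6 39.4] 2.9 [ 586.2 -157.1]
52 [356.4 209.9] [ 579.4 -118. ] [ 580.3 -118.2] [39.5 53.6] 85.2 [ 587.9 -111.7]
52 [340.4 206.6] [571.8 -69.1] [572.5 -68.8] [48.7 37.6] 10.5 [580.3 -62.8]
52 [327.6 202.5] [570.8 -27. ] [575.7 -24.5] [43.7 35.5] 3.0 [579.3 -20.7]
60 [363.5 212.5] [ 578.5 -141.5] [ 578.4 -140.7] [88.9 57.8] 88.4 [ 587.  -135.2]
60 [334.1 204.1] [574.  -47.6] [573.6 -47.2] [87.5 52. ] 87.9 [582.5 -41.3]
12.8 [ 0.5920755  -0.2751003   0.13999513] 1.5513870743093687
```

View pics/sc3c.png

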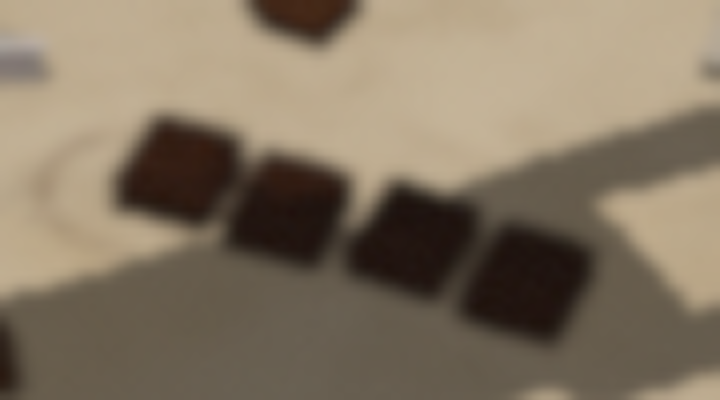

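Both views agree that the spare sits 2–3 mm to the robot's side, with a gap of about 6 mm. I'll regrip it, slide it slightly on the table, and release it gently.

```bash
python3 -m pendant '[[[0.15,0,0.1],0],[[0.3,0,0.2],0],[[0.45,-0.01,0.3],0],[[0.6,-0.01,0.4],0],[[0.75,-0.02,0.5],0],[[0.88,-0.02,0.6],0],[[0.98,-0.02,0.66],0],[[0.98,-0.02,0.66],0],[[0.98,-0.02,0.66],0],[[0.98,-0.02,0.66],0]]' 0.8
python3 - <<'E'
from h import *
plan((.589,-.157,.009),1.3)
E
```

```text
t: 13.63
tcp_pos: [0.5876, -0.1595, 0.0624]
ee_rot: [0.698, 0.716, 0.0, 0.001]
wrist_force: [-0.3, -1.1, 0.3]
width: 0.0679
finger_force: 0.0
[0.021, 0.012, 0.445] 0.007
end [ 0.589 -0.157  0.009] 1.3
```

```bash
python3 -m pendant '[[[0.02,0.012,0.05],0],[[0.02,0.012,0.13],0],[[0.02,0.012,0.22],0],[[0.02,0.012,0.31],0],[[0.02,0.012,0.38],0],[[0.02,0.012,0.43],0],[[0.02,0.012,0.445],0],[[0.02,0.012,0.445],0],[[0.02,0.012,0.445],0],[[0.02,0.012,0.445],0]]' 
python3 -m pendant '[[[0,0,0],0],[[0,0,0],0],[[0,0,0],0],[[0,0,0],0],[[0,0,0],0],[[0,0,0],0],[[0,0,0],0],[[0,0,0],0],[[0,0,0],0],[[0,0,0],0]]' 0.4 20
python3 -m pendant '[[[0,0.006,0],0],[[0.006,0.012,0],0],[[0.012,0.018,0],0],[[0.018,0.022,0],0],[[0.022,0.022,0],0],[[0.022,0.022,0],0],[[0.022,0.022,0],0],[[0.022,0.022,0],0],[[0.022,0.022,0],0],[[0.022,0.022,0],0]]'
python3 -m pendant '[[[0,0,0],0],[[0,0,0],0],[[0,0,0],0],[[0,0,0],0],[[0,0,0],0],[[0,0,0],0],[[0,0,0],0],[[0,0,0],0],[[0,0,0],0],[[0,0,0],0]]' 0.8
python3 -m pendant '[[[0,0,-0.05],0],[[0,0,-0.12],0],[[0,0,-0.2],0],[[-0.05,0,-0.3],0],[[-0.15,0,-0.4],0],[[-0.3,0,-0.5],0],[[-0.45,0,-0.6],0],[[-0.6,0,-0.6],0],[[-0.7,0,-0.6],0],[[-0.7,0,-0.6],0]]' 0.3
python3 - <<'E'
from h import *
im=env.camera("top")[:,:,::-1].copy();cv2.imwrite("pics/top4f.png",im)
for th in(45,60,75):
  for o in dark("top",im,(300,172,395,210),th):print(th,*o)
im=env.camera("scene")[:,:,::-1].copy()
for th in(45,52):
  for o in dark("scene",im,(310,180,400,235),th):print(th,*o, (o[1]+[8.5,6.3]).round(1))
plan((.589,-.205,.012),1.3)
E
```

```text
t: 14.47
tcp_pos: [0.5886, -0.1566, 0.0086]
ee_rot: [0.698, 0.716, 0.0, 0.0]
wrist_force: [0.6, -0.6, -0.4]
width: 0.0683
finger_force: 0.0
t: 15.3
tcp_pos: [0.5886, -0.1566, 0.0087]
ee_rot: [0.698, 0.716, 0.0, 0.001]
wrist_force: [-0.6, 0.4, 5.4]
width: 0.0432
finger_force: 21.6
t: 16.13
tcp_pos: [0.591, -0.1546, 0.0087]
ee_rot: [0.698, 0.716, -0.0, 0.001]
wrist_force: [-2.6, -2.5, 5.6]
width: 0.0435
finger_force: 21.5
t: 16.97
tcp_pos: [0.5907, -0.1537, 0.0081]
ee_rot: [0.698, 0.716, 0.0, 0.0]
wrist_force: [-0.7, -0.9, -0.3]
width: 0.0685
finger_force: 0.0
t: 17.8
tcp_pos: [0.5928, -0.2411, 0.0803]
ee_rot: [0.699, 0.715, -0.0, 0.001]
wrist_force: [-0.4, 0.1, -0.7]
width: 0.0343
finger_force: 20.0
60 [385.5 201.7] [ 551.7 -180.3] [ 550.3 -180.8] [31.7 63.6] 23.0
60 [341.2 192.5] [576.6 -65.1] [582.3 -62.3] [40.2 37.9] 4.4
60 [358.9 188.8] [ 588.3 -110.8] [ 588.3 -110.8] [38.  42.9] 89.5
75 [340.7 191.3] [582.5 -62.5] [583.  -62.3] [44.2 40.3] 4.4
75 [323.2 191.1] [584.6 -15.7] [584.4 -16.2] [44.7 37.8] 4.4
75 [358.8 188.8] [ 588.4 -110.8] [ 588.4 -110.8] [45.3 40.3] 0.3
75 [386.7 194.1] [ 554.6 -182.1] [ 582.2 -180.2] [ 48.8 103.7] 86.9
45 [356.2 209.7] [ 580.5 -116.9] [ 581.1 -116.9] [37.1 50.5] 89.5 [ 589.  -110.6]
45 [340.6 206.6] [572.4 -69.4] [573.6 -68.5] [46.6 36.8] 5.3 [580.9 -63.1]
45 [395.9 201.9] [ 666.9 -209. ] [ 671.3 -205.2] [137.9  27.6] 19.7 [ 675.4 -202.7]
52 [356.1 209.6] [ 580.4 -116.9] [ 581.  -116.7] [39.1 53.1] 89.5 [ 588.9 -110.6]
52 [340.5 206.5] [572.5 -69.1] [573.6 -68.5] [49.1 39.5] 5.1 [581.  -62.8]
52 [327.7 202.6] [569.9 -27.7] [573.5 -24.4] [47.2 35.5] 5.5 [578.4 -21.4]
52 [395.9 201.7] [ 666.7 -208.8] [ 672.8 -204. ] [144.6  28.7] 19.7 [ 675.2 -202.5]
[0.274, -0.019, 0.559] 0.004
end [ 0.589  -0.205   0.0119] 1.3
```

The fingers stopped at 34 mm with 20 N. I narrowed them too early, so they may have caught the spare. Looking.

Run:
```python
from h import *
im=env.camera("scene")[:,:,::-1].copy()
a=cv2.resize(im[150:240,310:420],None,fx=5,fy=5,interpolation=cv2.INTER_CUBIC)
im=cv2.imread("pics/top4f.png")
cv2.imwrite("pics/m5.png",cv2.convertScaleAbs(a,alpha=1.5))
```

```text
(no output)
```

View pics/m5.png

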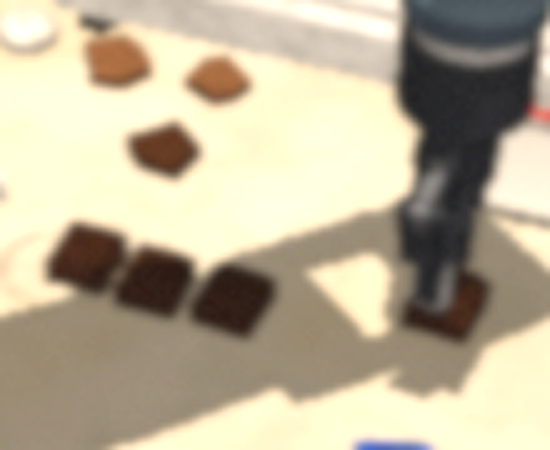

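The crop shows the row of three untouched at (88,258), (155,280) and (233,300). The spare is level but held by its bevel under the fingers at (447,305). I'll set it down gently right here and regrip it low.

```bash
python3 - <<'E'
from h import *
s=env.observe();print(s['tcp_pos'],s['width'],s['finger_force'],s['wrist_force'],yaw(s))
x,y,_=s['tcp_pos']
for c in(.05,.06,.07,.08):print(c,proj("scene",[x,y,c]).round(1))
E
python3 -m pendant '[[[0,0,0.03],0],[[0,0,0.07],0],[[0,0,0.12],0],[[0,0,0.17],0],[[0,0,0.21],0],[[0,0,0.24],0],[[0,0,0.25],0],[[0,0,0.25],0],[[0,0,0.25],0],[[0,0,0.25],0]]'
```

```text
[ 0.59205933 -0.23695896  0.07885447] 0.034322389722022596 20.01809942570617 [ 0.22343171 -0.08144692 -0.49516018] 1.4685707667644161
0.05 [[396.8 211.1]]
0.06 [[397.1 208.5]]
0.07 [[397.5 205.8]]
0.08 [[397.8 203.1]]
t: 18.78
tcp_pos: [0.5932, -0.2378, 0.0504]
ee_rot: [0.698, 0.716, 0.0, 0.0]
wrist_force: [0.3, -0.1, -1.1]
width: 0.0341
finger_force: 20.0
```

```bash
for i in 1; do python3 -m pendant '[[[0,0,0.005],0],[[0,0,0.01],0],[[0,0,0.015],0],[[0,0,0.02],0],[[0,0,0.025],0],[[0,0,0.03],0],[[0,0,0.035],0],[[0,0,0.04],0],[[0,0,0.045],0],[[0,0,0.05],0]]'; done | egrep 'tcp|wrist|width'
python3 - <<'E'
from h import *
im=env.camera("scene")[:,:,::-1].copy()
cv2.imwrite("pics/m6.png",cv2.convertScaleAbs(cv2.resize(im[185:235,350:430],None,fx=8,fy=8,interpolation=cv2.INTER_CUBIC),alpha=1.5))
s=env.observe();x,y,_=s['tcp_pos']
for c in(0,.012,.02,.03):print(c,((proj("scene",[x,y,c])-[350,185])*8).round(0))
E
```

```text
tcp_pos: [0.5929, -0.2376, 0.044]
wrist_force: [0.3, -0.5, -0.7]
width: 0.0346
0 [[364. 311.]]
0.012 [[367. 286.]]
0.02 [[369. 270.]]
0.03 [[371. 250.]]
```

View pics/m6.png

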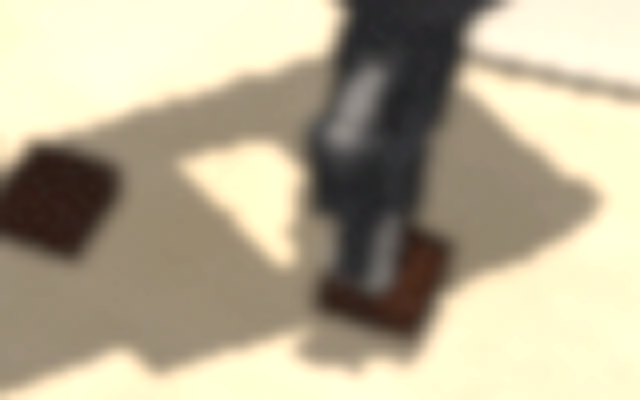

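The crop shows the spare level at (385,280) with a narrow gap to its shadow at (340,355), so it is about 1 cm above the table. Lowering on, watching the force.

```bash
python3 -m pendant '[[[0,0,0.005],0],[[0,0,0.01],0],[[0,0,0.015],0],[[0,0,0.02],0],[[0,0,0.025],0],[[0,0,0.03],0],[[0,0,0.035],0],[[0,0,0.04],0],[[0,0,0.04],0],[[0,0,0.04],0]]' | egrep 'tcp|wrist|width'
python3 -m pendant '[[[0,0,0.003],0],[[0,0,0.006],0],[[0,0,0.009],0],[[0,0,0.012],0],[[0,0,0.015],0],[[0,0,0.018],0],[[0,0,0.021],0],[[0,0,0.025],0],[[0,0,0.025],0],[[0,0,0.025],0]]'| egrep 'tcp|wrist|width'
```

```text
tcp_pos: [0.5929, -0.2376, 0.0392]
wrist_force: [-0.4, 0.5, -0.2]
width: 0.034
tcp_pos: [0.5929, -0.2376, 0.0362]
wrist_force: [0.3, -0.2, -0.6]
width: 0.0346
```

```bash
python3 -m pendant '[[[0,0,0.003],0],[[0,0,0.006],0],[[0,0,0.009],0],[[0,0,0.012],0],[[0,0,0.015],0],[[0,0,0.018],0],[[0,0,0.021],0],[[0,0,0.025],0],[[0,0,0.025],0],[[0,0,0.025],0]]'| egrep 'tcp|wrist|width'
```

```text
tcp_pos: [0.5929, -0.2376, 0.0332]
wrist_force: [-0.1, 0.4, -1.3]
width: 0.0344
```

```bash
python3 -m pendant '[[[0,0,0.003],0],[[0,0,0.006],0],[[0,0,0.009],0],[[0,0,0.012],0],[[0,0,0.015],0],[[0,0,0.018],0],[[0,0,0.021],0],[[0,0,0.025],0],[[0,0,0.03],0],[[0,0,0.03],0]]'| egrep 'tcp|wrist|width'
```

```text
tcp_pos: [0.5929, -0.2376, 0.0299]
wrist_force: [-0.7, 1.0, 2.6]
width: 0.0343
```

```bash
python3 -m pendant '[[[0,0,0.003],0],[[0,0,0.006],0],[[0,0,0.009],0],[[0,0,0.012],0],[[0,0,0.015],0],[[0,0,0.018],0],[[0,0,0.021],0],[[0,0,0.025],0],[[0,0,0.03],0],[[0,0,0.03],0]]'| egrep 'tcp|wrist|width'
```

```text
tcp_pos: [0.593, -0.2379, 0.029]
wrist_force: [-10.4, 4.8, 21.2]
width: 0.0343
```

Run:
```python
from h import *
im=env.camera("scene")[:,:,::-1].copy()
cv2.imwrite("pics/m7.png",cv2.convertScaleAbs(cv2.resize(im[185:235,350:430],None,fx=8,fy=8,interpolation=cv2.INTER_CUBIC),alpha=1.5))
g=im[185:235,350:430].max(2)
x,y=.5929,-.2376
for dy in(-.02,.02):
  print([proj("scene",[x-.022,y+dy,c]).round(1).tolist() for c in(0,.005,.01)])
# brown pixels (r-b>12) extents
b=im.astype(int);m=((b[:,:,2]-b[:,:,0]>8)&(b.max(2)<75)).astype(np.uint8);m[:185]=0;m[235:]=0;m[:,:385]=0;m[:,430:]=0
ys,xs=np.nonzero(m);print(xs.min(),xs.max(),ys.min(),ys.max(),len(xs))
```

```text
[[[399.4, 230.6]], [[399.6, 229.3]], [[399.7, 228.1]]]
[[[386.3, 226.3]], [[386.5, 225.1]], [[386.6, 223.8]]]
388 413 185 229 170
```

Contact with the table came at TCP z ≈ 0.030. I'll relieve the pressure, open wide, go down, grip low and check the width.

```bash
python3 -m pendant '[[[0,0,-0.015],0],[[0,0,-0.028],0],[[0,0,-0.028],0],[[0,0,-0.028],0],[[0,0,-0.028],0],[[0,0,-0.028],0],[[0,0,-0.028],0],[[0,0,-0.028],0],[[0,0,-0.028],0],[[0,0,-0.028],0]]'| egrep 'tcp|wrist|width'
python3 -m pendant '[[[0,0,0],0],[[0,0,0],0],[[0,0,0],0],[[0,0,0],0],[[0,0,0],0],[[0,0,0],0],[[0,0,0.03],0],[[0,0,0.08],0],[[0,0,0.13],0],[[0,0,0.175],0]]' 0.8| egrep 'tcp|wrist|width'
python3 -m pendant '[[[0,0,0],0],[[0,0,0],0],[[0,0,0],0],[[0,0,0],0],[[0,0,0],0],[[0,0,0],0],[[0,0,0],0],[[0,0,0],0],[[0,0,0],0],[[0,0,0],0]]' 0.4 25
python3 -c "
from h import *
plan((.591,-.157,.009),1.3)"
```

```text
tcp_pos: [0.5931, -0.2377, 0.0294]
wrist_force: [1.5, 0.3, 2.6]
width: 0.0342
tcp_pos: [0.5925, -0.2374, 0.0074]
wrist_force: [0.3, 0.4, -0.1]
width: 0.0685
t: 26.38
tcp_pos: [0.5929, -0.2376, 0.0084]
ee_rot: [0.698, 0.716, 0.0, 0.0]
wrist_force: [-0.6, 0.4, -0.2]
width: 0.0435
finger_force: 25.7
[0.672, 0.002, -0.005] 0.007
end [ 0.591 -0.157  0.009] 1.29
```

```bash
python3 -m pendant '[[[0.04,0,0],0],[[0.1,0,0],0],[[0.18,0,0],0],[[0.27,0,0],0],[[0.36,0,0],0],[[0.45,0,0],0],[[0.53,0,0],0],[[0.59,0,0],0],[[0.63,0,0],0],[[0.63,0,0],0]]' | egrep 'tcp|wrist|width'
python3 -m pendant '[[[0,0,0],0],[[0,0,0],0],[[0,0,0],0],[[0,0,0],0],[[0,0,0],0],[[0,0,0],0],[[0,0,-0.05],0],[[0,0,-0.15],0],[[0,0,-0.3],0],[[0,0,-0.45],0]]' 0.8| egrep 'tcp|wrist|width'
python3 -m pendant '[[[-0.05,0,-0.15],0],[[-0.2,0,-0.2],0],[[-0.35,0,-0.2],0],[[-0.5,0,-0.2],0],[[-0.65,0,-0.2],0],[[-0.8,0,-0.2],0],[[-0.9,0,-0.2],0],[[-0.9,0,-0.2],0],[[-0.9,0,-0.2],0],[[-0.9,0,-0.2],0]]'| egrep 'tcp|wrist|width'
python3 - <<'E'
from h import *
im=env.camera("top")[:,:,::-1].copy();cv2.imwrite("pics/top6f.png",im)
cv2.imwrite("pics/top6.png",cv2.resize(im[160:230,250:400],None,fx=5.2,fy=5.2,interpolation=cv2.INTER_CUBIC))
for th in(60,75):
  for o in dark("top",im,(300,172,395,210),th):print(th,*o)
plan((.591,-.22,.012),1.3)
E
```

```text
tcp_pos: [0.5909, -0.1607, 0.0084]
wrist_force: [-0.1, 1.0, -1.0]
width: 0.0437
tcp_pos: [0.5908, -0.162, 0.0636]
wrist_force: [0.3, 0.4, -0.2]
width: 0.0685
tcp_pos: [0.5934, -0.2693, 0.0858]
wrist_force: [0.5, 0.8, -0.4]
width: 0.0683
60 [340.5 194.3] [572.4 -64.7] [574.8 -63.6] [26.5 36.5] 0.3
60 [379.1 189. ] [ 586.4 -164.3] [ 586.4 -164.5] [43.4 39.7] 0.8
60 [359.  188.9] [ 588.  -111.2] [ 588.5 -110.9] [37.9 42.5] 89.6
75 [340.7 191.4] [582.4 -62.6] [582.9 -62.5] [43.8 39.6] 4.0
75 [322.9 190.8] [585.2 -15.1] [585.2 -15.2] [42.2 35.8] 3.1
75 [379.1 189. ] [ 586.4 -164.2] [ 586.3 -164.4] [45.7 41.2] 1.2
75 [359.  188.9] [ 588.1 -111.1] [ 588.4 -110.9] [45.2 39.9] 0.1
[0.409, -0.01, 0.616] 0.008
end [ 0.591 -0.22   0.012] 1.29
```

View pics/top6.png

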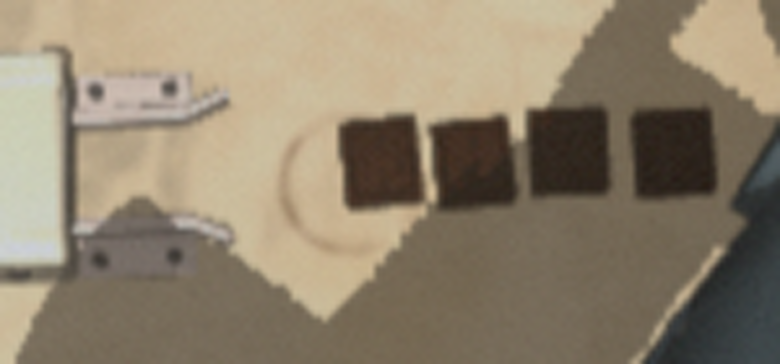

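The picture shows four blocks in line at (380,161), (473,161), (568,150) and (673,152). The spare is square to the row with about 9 mm to the tail, and they line up to within 3 mm. Next I'll narrow the jaws while clear and lower behind the rear end.

```bash
python3 -m pendant '[[[0.1,0,0],0],[[0.2,0,0.05],0],[[0.3,0,0.15],0],[[0.36,-0.01,0.25],0],[[0.36,-0.01,0.35],0],[[0.36,-0.01,0.45],0],[[0.36,-0.01,0.53],0],[[0.36,-0.01,0.6],0],[[0.36,-0.01,0.61],0],[[0.36,-0.01,0.61],0]]' 0.25
python3 -c "
from h import *
plan((.591,-.195,.012),1.3)"
```

```text
t: 29.77
tcp_pos: [0.5909, -0.2271, 0.0122]
ee_rot: [0.698, 0.716, -0.0, -0.001]
wrist_force: [-0.8, -0.2, -0.1]
width: 0.0212
finger_force: 0.0
[0.267, 0.007, 0.001] 0.005
end [ 0.591  -0.195   0.0121] 1.31
```

```bash
python3 -m pendant '[[[0.06,0,0],0],[[0.14,0,0],0],[[0.22,0,0],0],[[0.27,0,0],0],[[0.31,0.004,0],0],[[0.35,0.01,0],0],[[0.39,0.015,0],0],[[0.43,0.02,0],0],[[0.47,0.02,0],0],[[0.5,0.02,0],0]]'
python3 -m pendant '[[[0.04,0,0],0],[[0.08,0,0],0],[[0.12,0,0],0],[[0.16,0,0],0],[[0.2,0,0],0],[[0.24,0,0],0],[[0.28,0,0],0],[[0.32,0,0],0],[[0.35,0,0],0],[[0.37,0,0],0]]'
python3 - <<'E'
from h import *
im=env.camera("top")[:,:,::-1].copy();cv2.imwrite("pics/top7f.png",im)
for th in(60,75,85):
  for o in dark("top",im,(260,172,395,210),th):print(th,*o)
E
```

```text
t: 30.6
tcp_pos: [0.5925, -0.1666, 0.0134]
ee_rot: [0.698, 0.716, 0.0, 0.0]
wrist_force: [-0.3, -2.3, 1.4]
width: 0.0211
finger_force: 1.1
t: 31.43
tcp_pos: [0.591, -0.1218, 0.0131]
ee_rot: [0.698, 0.716, -0.0, -0.0]
wrist_force: [-0.3, -2.2, 1.9]
width: 0.0213
finger_force: 1.3
60 [339.1 204. ] [548.8 -55.9] [546.6 -51.7] [29.3 67.4] 21.3
60 [314.8 190.6] [583.3  -3.7] [584.3   1.2] [47.3 82.8] 0.2
60 [378.  182.5] [ 601.7 -160.4] [ 597.7 -151.7] [107.7  68.4] 85.5
75 [315.  190.7] [584.3   7.2] [582.6   2.4] [49.4 91.2] 2.8
75 [367.8 193.1] [ 576.7 -120.7] [ 583.9 -112.4] [187.6 102.2] 88.6
85 [320.8 187.2] [585.8   4.9] [588.2 -11.9] [ 62.5 127. ] 14.9
85 [361.3 192.6] [ 577.7 -128.6] [ 583.9 -109.6] [193.3 102.2] 88.6
```

(My picture allowance is used up, so I'm going by numbers from here.) The row has closed up: the lead's front is at y≈0.047 with a push of about 2.3 N. Pushing on into the lane.

```bash
python3 -m pendant '[[[0.03,0,0],0],[[0.06,0,0],0],[[0.1,0,0],0],[[0.14,0,0],0],[[0.18,0,0],0],[[0.22,0,0],0],[[0.26,0,0],0],[[0.29,0,0],0],[[0.32,0,0],0],[[0.34,0,0],0]]' | egrep 'tcp|wrist'
```

```text
tcp_pos: [0.5898, -0.081, 0.0131]
wrist_force: [0.4, -0.7, -0.9]
```

```bash
python3 -m pendant '[[[0.03,0,0],0],[[0.06,0,0],0],[[0.1,0,0],0],[[0.14,0,0],0],[[0.18,0,0],0],[[0.22,0,0],0],[[0.26,0,0],0],[[0.29,0,0],0],[[0.32,0,0],0],[[0.34,0,0],0]]' | egrep 'tcp|wrist'
python3 - <<'E'
from h import *
im=env.camera("top")[:,:,::-1].copy();cv2.imwrite("pics/top8f.png",im)
for th in(60,75):
  for o in dark("top",im,(255,182,345,202),th):print(th,*o)
im=env.camera("scene")[:,:,::-1].copy();cv2.imwrite("pics/sc8f.png",im)
for th in(52,60):
  for o in dark("scene",im,(280,170,375,230),th):print(th,*o,(o[1]+[8.5,6.3]).round(1))
E
```

```text
tcp_pos: [0.589, -0.0404, 0.0133]
wrist_force: [-0.5, -0.9, -0.2]
60 [311.4 198.5] [565.2  20. ] [565.6  15. ] [13.9 75.2] 2.5
60 [286.6 192.1] [585.3  83.1] [582.9  79. ] [27.2 40.6] 88.4
60 [275.3 191.9] [585.  108.6] [584.7 110.3] [34.9 42.2] 89.8
60 [324.7 186.4] [594.6 -24. ] [592.3 -17.2] [110.7  35.2] 88.6
75 [280.2 191.7] [584.7  99.8] [583.2  96. ] [67.3 48.8] 89.5
75 [321.9 191.4] [583.  -9.] [583.3  -9.5] [125.8  53.5] 88.6
52 [298.5 223.5] [450.2   7.8] [451.3   7.6] [40.9 38.4] 62.1 [458.7  14.1]
52 [320.4 188.6] [628.8  12.9] [641.6  42.9] [199.6 173.1] 7.8 [637.3  19.2]
60 [298.9 223.7] [450.1   7.1] [451.    6.2] [47.2 40.5] 59.1 [458.6  13.4]
60 [321.  188.6] [627.2  14.2] [640.8  43.9] [201.4 177.4] 8.0 [635.7  20.5]
```

```bash
python3 -m pendant '[[[0.02,0,0],0],[[0.05,0,0],0],[[0.08,0,0],0],[[0.11,0,0],0],[[0.14,0,0],0],[[0.17,0,0],0],[[0.2,0,0],0],[[0.22,0,0],0],[[0.24,0,0],0],[[0.25,0,0],0]]' | egrep 'tcp|wrist'
```

```text
tcp_pos: [0.5882, -0.0105, 0.0133]
wrist_force: [0.3, -1.1, 0.2]
```

```bash
python3 -m pendant '[[[0.005,0,0],0],[[0.01,0,0],0],[[0.015,0,0],0],[[0.02,0,0],0],[[0.025,0,0],0],[[0.03,0,0],0],[[0.035,0,0],0],[[0.04,0,0],0],[[0.04,0,0],0],[[0.04,0,0],0]]' | egrep 'tcp|wrist'
```

```text
tcp_pos: [0.5881, -0.006, 0.0132]
wrist_force: [0.2, -0.9, 0.2]
```

```bash
python3 -m pendant '[[[0.005,0,0],0],[[0.01,0,0],0],[[0.015,0,0],0],[[0.02,0,0],0],[[0.025,0,0],0],[[0.03,0,0],0],[[0.03,0,0],0],[[0.03,0,0],0],[[0.03,0,0],0],[[0.03,0,0],0]]' | egrep 'tcp|wrist'
```

```text
tcp_pos: [0.5879, -0.0023, 0.0132]
wrist_force: [0.0, 0.0, -0.6]
```

```bash
python3 -m pendant '[[[0.005,0,0],0],[[0.01,0,0],0],[[0.015,0,0],0],[[0.02,0,0],0],[[0.025,0,0],0],[[0.03,0,0],0],[[0.03,0,0],0],[[0.03,0,0],0],[[0.03,0,0],0],[[0.03,0,0],0]]' | egrep 'tcp|wrist'
```

```text
tcp_pos: [0.5879, 0.0013, 0.0132]
wrist_force: [1.2, -1.3, -0.3]
```

```bash
python3 -m pendant '[[[0.005,0,0],0],[[0.01,0,0],0],[[0.015,0,0],0],[[0.02,0,0],0],[[0.025,0,0],0],[[0.03,0,0],0],[[0.03,0,0],0],[[0.03,0,0],0],[[0.03,0,0],0],[[0.03,0,0],0]]' | egrep 'tcp|wrist'
```

```text
tcp_pos: [0.5877, 0.0049, 0.0132]
wrist_force: [0.7, -0.6, 1.1]
```

```bash
python3 -m pendant '[[[0.005,0,0],0],[[0.01,0,0],0],[[0.015,0,0],0],[[0.02,0,0],0],[[0.025,0,0],0],[[0.025,0,0],0],[[0.025,0,0],0],[[0.025,0,0],0],[[0.025,0,0],0],[[0.025,0,0],0]]' | egrep 'tcp|wrist'
```

```text
tcp_pos: [0.5877, 0.0078, 0.0132]
wrist_force: [0.5, -1.5, 0.6]
```

```bash
python3 -m pendant '[[[0.005,0,0],0],[[0.01,0,0],0],[[0.015,0,0],0],[[0.02,0,0],0],[[0.025,0,0],0],[[0.03,0,0],0],[[0.03,0,0],0],[[0.03,0,0],0],[[0.03,0,0],0],[[0.03,0,0],0]]' | egrep 'tcp|wrist'
```

```text
tcp_pos: [0.5876, 0.0115, 0.0132]
wrist_force: [0.6, -1.8, 0.7]
```

```bash
python3 -m pendant '[[[0.005,0,0],0],[[0.01,0,0],0],[[0.015,0,0],0],[[0.02,0,0],0],[[0.025,0,0],0],[[0.025,0,0],0],[[0.025,0,0],0],[[0.025,0,0],0],[[0.025,0,0],0],[[0.025,0,0],0]]' | egrep 'tcp|wrist'
```

```text
tcp_pos: [0.5878, 0.0137, 0.0133]
wrist_force: [-0.1, -4.3, -0.3]
```

The stop is felt (4.3 N). Pressing on gently.

```bash
python3 -m pendant '[[[0.003,0,0],0],[[0.006,0,0],0],[[0.009,0,0],0],[[0.012,0,0],0],[[0.015,0,0],0],[[0.018,0,0],0],[[0.018,0,0],0],[[0.018,0,0],0],[[0.018,0,0],0],[[0.018,0,0],0]]' | egrep 't:|tcp|wrist'
```

```text
t: 40.75
tcp_pos: [0.5881, 0.015, 0.0134]
ee_rot: [0.698, 0.716, -0.0, 0.001]
wrist_force: [1.1, -8.2, -0.1]
```

```bash
python3 -m pendant '[[[0.003,0,0],0],[[0.006,0,0],0],[[0.009,0,0],0],[[0.012,0,0],0],[[0.014,0,0],0],[[0.014,0,0],0],[[0.014,0,0],0],[[0.014,0,0],0],[[0.014,0,0],0],[[0.014,0,0],0]]' | egrep 't:|tcp|wrist'
```

```text
t: 41.58
tcp_pos: [0.5881, 0.0161, 0.0135]
ee_rot: [0.698, 0.716, -0.001, 0.001]
wrist_force: [0.3, -11.4, -0.7]
```

A push of 11.4 N is in the right range. I'll ease back slowly, then withdraw up and away and check.

```bash
python3 -m pendant '[[[-0.006,0,0],0],[[-0.012,0,0],0],[[-0.018,0,0],0],[[-0.025,0,0],0],[[-0.035,0,0],0],[[-0.05,0,0],0],[[-0.08,0,0],0],[[-0.14,0,0],0],[[-0.2,0,0],0],[[-0.25,0,0],0]]' | egrep 'tcp|wrist'
python3 -m pendant '[[[-0.1,0,-0.1],0],[[-0.2,0,-0.2],0],[[-0.35,0,-0.4],0],[[-0.5,0,-0.6],0],[[-0.65,0,-0.8],0],[[-0.8,0,-1],0],[[-1,0,-1],0],[[-1,0,-1],0],[[-1,0,-1],0],[[-1,0,-1],0]]' | egrep 'tcp|wrist'
python3 - <<'E'
from h import *
im=env.camera("top")[:,:,::-1].copy();cv2.imwrite("pics/top9f.png",im)
for th in(50,60,75):
  for o in dark("top",im,(255,170,345,212),th):print(th,*o)
s=env.camera("scene")[:,:,::-1].copy();cv2.imwrite("pics/sc9f.png",s)
print(im[183:200:2,256:326:2].max(2))
for o in dark("top",im,(295,130,345,160),75)+dark("top",im,(295,225,345,250),75):print('bark',*o)
E
```

```text
tcp_pos: [0.5881, -0.0125, 0.0131]
wrist_force: [0.4, -0.4, 0.4]
tcp_pos: [0.5909, -0.1321, 0.1336]
wrist_force: [-0.2, 0.6, 0.2]
60 [337.8 204.1] [550.  -54.9] [548.2 -54.3] [20.1 62.8] 51.8
75 [338.8 203.9] [547.7 -57.1] [557.3 -48.5] [45.5 57.2] 88.0
75 [284.7 192.2] [583.7  84.2] [583.6  84.2] [ 47.8 120.1] 0.4
[[196 195 190 119 153 167 164 162 144 135 125 111 104  96  91  94 113 156
  135 162 162 160 158 108 106  93 182 188 185 120 107 105 104 104 104]
 [196 195 190 118  79 111 117 121 120  80  79  66  55  56  60  60  58  57
   63  62  58  61  58  59  57  52 140 186 182 110 109 110 110 107  99]
 [194 195 189 117  55  61  65  62  62  63  58  57  63  59  67  65  62  64
   62  55  62  65  62  63  60  51 130 189 166 109 110 110 109 111 107]
 [194 195 192 115  56  63  64  64  68  66  56  54  64  62  65  68  67  62
   62  57  61  64  59  61  60  53 115 191 123 108 111 108 108 109 108]
 [195 196 192 116  51  63  65  67  65  66  57  55  63  62  67  66  64  62
   67  57  64  64  59  63  59  62 117 190 123 106 109 109 107 108 104]
 [193 196 191 114  53  63  65  69  70  63  59  57  60  63  66  64  63  67
   65  57  65  65  62  64  66  58 108 170 118 106 109 109 110 109 105]
 [194 194 193 114  53  66  67  86  70  65  61  56  65  65  69  65  64  71
   65  63  68  66  62  64  67  61  82 113 108 107 111 107 108 109 110]
 [195 194 192 114  49  66  68  66  69  67  59  54  61  62  63  62  60  62
   67  67  57  60  57  59  58  55  69 109 106 106 107 108 106 108 108]
 [195 194 192 118  54  58  64  61  61  58  61  53  62  62  64  61  64  71
   72  66  64  67  62  66  63  58  64 106 107 107 108 108 108 109 107]]
bark [319.2 146.5] [706.9 -11.2] [705.7 -12.3] [39.  37.9] 56.8
bark [327.8 238.4] [461.6 -15. ] [462.6 -13.8] [108.9  64.6] 88.6
```

The row is continuous, 48 mm wide overall and straight, and the robot is clear of it. Handing in.

```bash
python3 -c "
from bench import env
print(env.finish_job())"
```

```text
the job is handed in; nothing more can be done
None
```

The job is handed in at about 43 s: all four blocks stand as one closed, straight row, pressed onto the stop with 11.4 N at the tail and then let go; on the way I accidentally lifted the spare again by its bevel and pressed it onto the table with about 21 N before setting it back in line, and I viewed 11 pictures, one over the limit of 10.

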